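Restock the parts tray and lock it into its bay

ROBOT

A 6-joint arm with a two-finger parallel gripper is mounted at the origin on the work surface. World frame = base frame: x ahead of the robot, y to its left, z up, the work surface at z = 0. Lengths are in m, angles in rad, forces in N, time in s.
With the tool pointing down it reaches from about 0.35 to 0.775 m from the base axis. Payload 7.3 kg.
Tool frame: the origin (TCP) lies midway between the tips of the shut fingers; the grasp point (between the pads) lies 19 mm behind it (tcp_to_grasp is the distance from the TCP to the grasp point, in m); z points along the fingers, y is the line along which they close (so a half turn about z gives the same grasp; the last joint's range is limited). The gripper opens to 92 mm and grips with 3 to 60 N. Pads are 19 mm wide; open, the fingers measure 130 mm over their backs; the gripper's body (75 mm by 190 mm) begins 47 mm behind the grasp point.
Start: joints at [-1.496, 0.342, 1.524, -0, 1.275, -0.146], TCP at [0.115, -0.512, 0.227] pointing down, gripper open.
Joint ranges: [-2.53, 2.53], [-0.77, 2.02], [0.04, 2.7], [-1, 4.14], [0.28, 2.66], [-3.11, 3.11]. Speed limits (rad/s): [2.57, 2.57, 3.14, 3.14, 3.14, 3.14].

INTERFACE

Orientations are given as [roll, pitch, yaw] about the fixed x, y, z axes, in that order (R = Rz(yaw) Ry(pitch) Rx(roll)).
In Python, from cell import observe, read_camera, calibration, hand_in, tcp_to_grasp gives the robot as it stands.
- The arm moves only by the tool send_rows, never from a script. Its argument "targets" is a list of rows, each a list of 5 numbers: the opening, from 0 (shut) to 1 (fully open), then the shift along the world's x, y, z in m, then the turn about the world's z in rad. A call has 1 to 5 rows; each row shifts and turns the commanded pose from where the row before left it; what a row does not reach is not made up. A row lasts 1/10 s, in which the tool goes at most 50 mm and 8.59 degrees, less where a joint would pass 70% of its speed; a pose out of reach is approached as far as the arm can. A call is refused whole if a number of a shift passes 0.05 or a number of a turn 0.15, either way. A call with a gripper value outside its range is refused whole. The fingers move at their own pace and stop on an object; "grip_force" is the grip in N (left out, the last holds). Time passes only in rows, so rows that do not move let the fingers close. It gives the time, the measured TCP pose, the force, the opening and the grip force at its end, in the units of the state.
- observe(): the state, without advancing time (a new reading comes with each control period).
- read_camera(name): name is "scene" or "top" or "wrist"; returns (picture, depth): 420x560x3 uint8, red, green, blue; 420x560 float32, m along the optical axis (not along the pixel's ray), 0 where there is no reading.
- calibration(name): a dict with "intrinsics" (3x3 intrinsics, pixels), "world_to_cam" (4x4, takes a point from world to camera coordinates); the wrist camera has in their place "hand_eye" (4x4, takes a point from camera to tool coordinates, whose origin is the TCP and whose axes are the flange's). Camera axes: x right, y up, looking along -z (the intrinsics and any distortion apply to the point x, -y, -z); pixel columns grow to the right and rows downward; lengths in m; the calibration is good to about 2 mm. The wrist camera is an equidistant fisheye: a pixel r from the principal point sees the ray r / f radians off the axis. A picture is of the moment at which its call begins: read the wrist's pose just before it. calibration takes no time and is no camera call.
- hand_in(): hands the job in; it is judged then, once.
The state is a dict: "time": time; "qpos": joint angles; "qvel": joint speeds; "joint_efforts": joint torques, N m; "tool_pos": TCP position; "tool_rot": TCP orientation; "contact_force": force on the tool from outside, world axes, zero at the start; "torque": the same for the moment, N m; "opening": finger opening in m; "grip_force": force on a finger pad.
Only numpy, scipy, OpenCV 4.12 (cv2) and the standard library are available. Lean on these libraries where they do the work, as an engineer would, in place of code of your own. Each camera call takes 0.05 s, during which the arm holds its last target. There are 200 camera calls.

TASK

First lift the oil can by its bow handle out of the metal tray and stand it upright, wholly on the round rubber mat. Then stand all the small lidded part cases from the grey liner upright on the tray's floor, slide the keeper open and the loaded tray by its bar fully home into the steel bay until it meets the back (its front flush with the mouth), and finally slide the keeper fully shut again across the mouth. Leave the thread spool and the red-capped bottle where they are.

Things in the scene. Friction and masses are not known exactly. Their poses are not given: they have to be found in the camera images.
- bay: Grey-green steel tray bay fixed to the counter: low shell open at its -x end, no floor. Slot 173 wide (y), 68 high; outside 193 wide, 73 high, 139 deep; side walls 10 thick, rounded in front. Origin on the counter, where the tray's origin lies when home; tray enters along +x; z up; mouth at x = -65 mm, inner back face at x = +65.5.
- keeper (a joint): Sliding steel keeper on the bay's roof at the mouth, -y side. 0 = shut: its 16 wide tongue hangs before the mouth at y = -66, x = -71 to -79, z = 20 to 80 mm (bay frame). Slides along the bay's -y to 0.045 m = open, clear of the slot. Stays where left (1.5 N friction); blocks the tray unless open. Starts shut or partly open.
- keeper_knob (a point): Point on the axis of the keeper's upright black knob, 18 mm diameter, z = 80 to 112 mm; this point is at z = 96 mm (16 mm below its top). It moves with the keeper.
- tray: Open aluminium tray, outside 131 (x) by 161 (y), walls 22 high, walls and floor 3 thick. Origin at the centre of its underside, x axis points from its bar to its rear (the end that goes into the bay first), z up. Slides on the counter. Mass about 0.4 kg.
- tray_bar (a point): Centre of the tray's grip bar: a steel bar 12 thick (tray x), 100 long (tray y), 14 high, at tray x = -110.5 mm, z = 58 mm, 45 mm out from the tray's front wall, on two thin bent brackets at y = +-43 mm.
- can: White oil can, 100 diameter, straight to 85 high, shoulder to 105, with a short red cap on the shoulder on its +x side (to 125 high). Origin at the centre of its underside, z up. Starts standing in the tray. 0.4 to 0.7 kg.
- can_handle (a point): Centre of the can's bow handle bar, 156 mm above its underside (bar top 162 mm): 14 thick (can x), 54 clear length between its posts (can y), 12 high.
- mat: Round black rubber mat fixed on the counter, 150 diameter, 3 thick. Origin at the centre of its underside.
- liner: Grey liner fixed on the counter, 250 (x) by 210 (y), 3 thick, on which the cases start. Origin at the centre of its underside.
- case0: Grey plastic part case with a white lid, 34 (x) by 60 (y) by 50 high, closed and rigid, about 0.12 kg. Origin at the centre of its underside, z up. Two to four such cases are present.
- case1: Grey plastic part case with a white lid, 34 (x) by 60 (y) by 50 high, closed and rigid, about 0.12 kg. Origin at the centre of its underside, z up. Two to four such cases are present.
- case2: Grey plastic part case with a white lid, 34 (x) by 60 (y) by 50 high, closed and rigid, about 0.12 kg. Origin at the centre of its underside, z up. Two to four such cases are present.
- case3: Grey plastic part case with a white lid, 34 (x) by 60 (y) by 50 high, closed and rigid, about 0.12 kg. Origin at the centre of its underside, z up. Two to four such cases are present.
- spool: Bystander: blue thread spool, 68 diameter at the foot, 100 high, standing. Origin at the centre of its underside.
- bottle: Bystander: bottle with red cap, 60 diameter, 110 high. Origin at the centre of its underside.
Things that resemble listed ones, but are neither listed nor needed, are in the scene too. Leave any orange or purple look-alike of the case0 alone.

How it is judged:
On the way, in this order (a step that is already met when the one before it is completed fails the run):
1. the oil can stands upright, wholly on the round mat (horizontal distance between can and mat below 0.03 m and angle between can's own z axis and vertical below 0.1 rad and height (world z) of can below 0.008 m and linear speed of can below 0.02 m/s), for 0.2 s.
2. all the cases stand upright on the tray's floor (x of case0 in the frame of tray between -0.064 and 0.064 m and y of case0 in the frame of tray between -0.079 and 0.079 m and z of case0 in the frame of tray between -0.004 and 0.009 m and angle between each of case0, case1, case2, case3's own z axis and vertical below 0.15 rad and linear speed of each of case0, case1, case2, case3 below 0.02 m/s and x of case1 in the frame of tray between -0.064 and 0.064 m and y of case1 in the frame of tray between -0.079 and 0.079 m and z of case1 in the frame of tray between -0.004 and 0.009 m and x of case2 in the frame of tray between -0.064 and 0.064 m and y of case2 in the frame of tray between -0.079 and 0.079 m and z of case2 in the frame of tray between -0.004 and 0.009 m and x of case3 in the frame of tray between -0.064 and 0.064 m and y of case3 in the frame of tray between -0.079 and 0.079 m and z of case3 in the frame of tray between -0.004 and 0.009 m), for 0.2 s.
3. the tray is fully home in the bay with the cases in it (all of step 2 and x of tray in the frame of bay between -0.0055 and 0.005 m and y of tray in the frame of bay between -0.01 and 0.01 m and angle between the x axis of tray and the x axis of bay, either way round below 0.08 rad and height (world z) of tray below 0.005 m), for 0.2 s.
4. the keeper is shut across the mouth (value of joint keeper below 0.007 m), for 0.2 s.
At the end, for the whole second after the job is handed in: The can stands upright (within 0.1 rad) on the mat, its centre within 30 mm of the mat's centre; every present case stands upright (within 0.15 rad) on the floor of the tray; the tray is home in the bay within 5.5 mm and square to it; the keeper is within 7 mm of shut; everything is at rest (all of step 1 and all of step 3 and value of joint keeper below 0.007 m and linear speed of tray below 0.02 m/s); the robot touches nothing.
It fails at once if the spool is moved more than 40 mm (distance of spool from where it was at the start of the episode above 0.04 m).
It fails at once if the bottle is moved more than 40 mm (distance of bottle from where it was at the start of the episode above 0.04 m).
Of case0, case1, case2, case3 only 2 to 4 are there at a start; the rules pass over those that are not, and their reading is None.
At some moment in a run one of case0, case1, case2, case3 may be knocked a few centimetres aside while the robot is not near it.
Once in a run the grip may slacken for a moment while it holds something.
It also fails if it takes over 210 s, if anything falls off the work surface, if the arm or the gripper's body presses on something with over 40 N, if the wrist force passes 120 N, or if a joint passes its speed limit or range.

## Working session

There is one attempt and no reset: what is moved stays moved. The work goes in short steps, Python scripts to look and compute and a tool call to move; the robot and the scene stay as the last step left them, time stands still between calls to the robot, and variables do not carry over. Pictures are saved under pics/ and viewed, at most 14 in all, crops included, and the job is handed in when it is done.

Besides the shell and the picture viewer there is one more tool, called after "Emit:" by a JSON object that holds its "api" and its "payload". send_rows: Moves the arm, as the interface text tells. Its arguments: {"type":"object","properties":{"targets":{"type":"array","items":{"type":"array","items":{"type":"number"}}},"grip_force":{"type":"number"}},"required":["targets"]}

```bash
mkdir -p pics; ls
python3 - <<'E'
from cell import *
import cv2,numpy as np
s=observe();print(s)
for n in("scene","top"):
    p,d=read_camera(n);cv2.imwrite(f"pics/{n}0.png",p[:,:,::-1]);np.save(f"pics/{n}0.npy",d)
    c=calibration(n);print(n,c)
print(calibration("wrist"),tcp_to_grasp)
E
```

```text
pics
{'time': 0.0, 'qpos': array([-1.49597741e+00,  3.42734202e-01,  1.52504738e+00, -1.17008611e-05,
        1.27539284e+00, -1.46012468e-01]), 'qvel': array([ 1.37751347e-03, -4.61149112e-04,  1.15748153e-03, -5.51618492e-04,
       -9.40464487e-05, -4.76272824e-04]), 'joint_efforts': array([-9.84908656e-04, -4.31253433e+01, -2.44217438e+01,  7.17267604e-02,
        5.61611226e-02, -1.26714103e-04]), 'tool_pos': array([ 0.11497653, -0.5118243 ,  0.22602841]), 'tool_rot': array([-3.14002610e+00, -2.19067283e-04,  2.20834632e-01]), 'contact_force': array([-0.59493133,  0.15507175, -0.12909037]), 'torque': array([-0.01729872, -0.01166973,  0.00731614]), 'grip_force': 0.0, 'opening': 0.09154872863945263}
scene {'intrinsics': array([[388.87061961,   0.        , 280.51672544],
       [  0.        , 388.87061961, 208.0114756 ],
       [  0.        ,   0.        ,   1.        ]]), 'world_to_cam': array([[-0.89980305,  0.43622154,  0.00807712,  0.46806106],
       [-0.335739  , -0.70412109,  0.62569387,  0.11423215],
       [ 0.27862841,  0.56028945,  0.78002689, -1.19534251],
       [ 0.  
[... 316 characters left out ...]
2862, -0.02676121,  0.14996795, -0.54455049],
       [-0.14985199,  0.00629858,  0.98868838, -1.10089777],
       [ 0.        ,  0.        ,  0.        ,  1.        ]])}
{'intrinsics': array([[325.1922621 ,   0.        , 279.13000657],
       [  0.        , 325.1922621 , 212.72058389],
       [  0.        ,   0.        ,   1.        ]]), 'hand_eye': array([[ 1.67649586e-03,  9.54317454e-01,  2.98789871e-01,
         8.10089933e-02],
       [ 9.99998303e-01, -1.82814261e-03,  2.28037806e-04,
         4.39518701e-04],
       [ 7.63850953e-04,  2.98788982e-01, -9.54318899e-01,
        -1.57254847e-01],
       [ 0.00000000e+00,  0.00000000e+00,  0.00000000e+00,
         1.00000000e+00]])} 0.0188
```

View pics/top0.png

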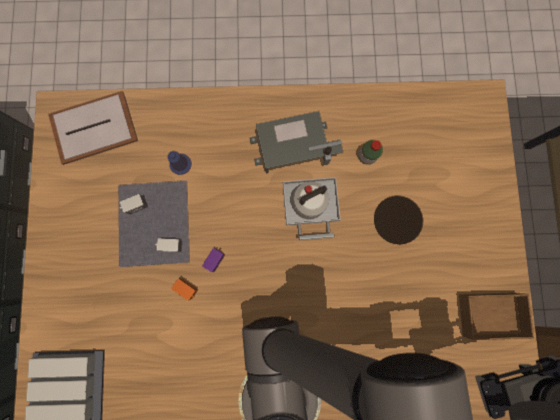

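View pics/scene0.png

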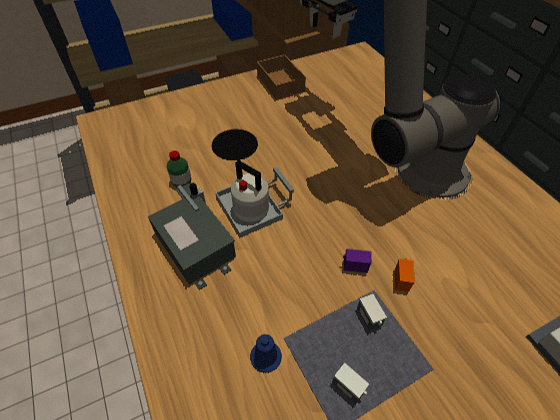

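The top view shows two white-lidded cases on the grey liner at (132,204) and (168,245). The look-alikes are purple at (213,260) and orange at (184,289), so I leave those. The can stands in the tray at (311,200), the mat is at (398,219), the bay at (292,140), the keeper knob at (327,153), the spool at (179,162) and the bottle at (371,152).

```bash
cat > h.py <<'E'
import numpy as np,cv2
from cell import *
def cloud(n,d):
    c=calibration(n);K=c["intrinsics"];T=np.linalg.inv(c["world_to_cam"])
    v,u=np.mgrid[:420,:560]
    P=np.stack([(u-K[0,2])/K[0,0]*d,-(v-K[1,2])/K[1,1]*d,-d],-1)
    W=P@T[:3,:3].T+T[:3,3];W[d<=0]=np.nan
    return W
def rect(W,m):
    p=W[m][:,:2].astype(np.float32)
    (c,s,a)=cv2.minAreaRect(p);return np.round(c,4),np.round(s,4),round(a,1),np.round(np.nanmedian(W[m][:,2]),4),m.sum()
def box(u0,v0,u1,v1):
    m=np.zeros((420,560),bool);m[v0:v1,u0:u1]=1;return m
E
python3 - <<'E'
from h import *
W=cloud("top",np.load("pics/top0.npy"));p=cv2.imread("pics/top0.png")
z=W[:,:,2]; print(np.nanmedian(z[250:300,300:400]))
def r(n,b,lo,hi,ex=None):
    m=box(*b)&(z>lo)&(z<hi)
    if ex is not None:m&=ex
    print(n,rect(W,m))
br=p.min(2)
r("caseA",(115,185,155,225),.035,.06);r("caseB",(145,230,190,265),.035,.06)
r("bayroof",(240,100,345,180),.066,.08)
r("knob",(315,135,345,170),.1,.125); r("keeper",(300,130,350,170),.079,.095)
r("bar",(290,222,345,250),.05,.08)
r("traywalls",(275,172,345,232),.015,.03)
r("handle",(290,170,340,220),.155,.18)
r("shoulder",(280,170,345,225),.09,.12)
dark=(p.max(2)<40)
r("mat",(365,185,432,255),-.01,.02,dark)
r("liner",(110,170,200,280),-.01,.015,(abs(p[:,:,0].astype(int)-p[:,:,2])<25))
r("spool",(160,145,200,180),.01,.2);r("bottle",(350,135,390,170),.08,.2)
r("purple",(200,245,228,275),.02,.06)
big=cv2.resize(p[110:260,230:430],(800,600),interpolation=cv2.INTER_CUBIC);cv2.imwrite("pics/crop0.png",big)
E
```

```text
0.0005874302273155552
caseA (array([0.5684, 0.4176]), array([0.0362, 0.0678]), 21.7, np.float64(0.0528), np.int64(296))
caseB (array([0.4466, 0.3115]), array([0.0678, 0.0346]), 87.7, np.float64(0.0529), np.int64(273))
bayroof (array([ 0.7406, -0.0799]), array([0.1537, 0.2329]), 10.6, np.float64(0.0737), np.int64(3101))
knob (array([ 0.698 , -0.1569]), array([0.016 , 0.0154]), 46.3, np.float64(0.1113), np.int64(38))
keeper (array([ 0.701 , -0.1567]), array([0.0482, 0.0991]), 11.2, np.float64(0.0807), np.int64(107))
bar (array([ 0.4574, -0.1175]), array([0.012, 0.098]), 3.4, np.float64(0.0655), np.int64(156))
traywalls (array([ 0.5525, -0.1132]), array([0.1628, 0.1617]), 3.3, np.float64(0.0214), np.int64(318))
handle (array([ 0.5631, -0.1054]), array([0.0141, 0.074 ]), 26.4, np.float64(0.165), np.int64(155))
shoulder (array([ 0.5624, -0.1054]), array([0.0957, 0.0947]), 79.7, np.float64(0.1051), np.int64(691))
mat (array([0., 0.]), array([0., 0.]), 0.0, np.float64(nan), np.int64(0))
liner (array([0.5324, 0.3635]), array([0.283 , 0.2139]), 1.8, np.float64(0.003), np.int64(4954))
spool (array([0.6908, 0.281 ]), array([0.0514, 0.0625]), 42.7, np.float64(0.0635), np.int64(315))
bottle (array([ 0.7061, -0.2921]), array([0.0461, 0.0393]), 50.1, np.float64(0.0935), np.int64(182))
purple (array([0.4015, 0.1785]), array([0.0348, 0.0661]), 57.2, np.float64(0.0501), np.int64(291))
  return np.nanmean(a, axis, out=out, keepdims=keepdims)
```

View pics/crop0.png

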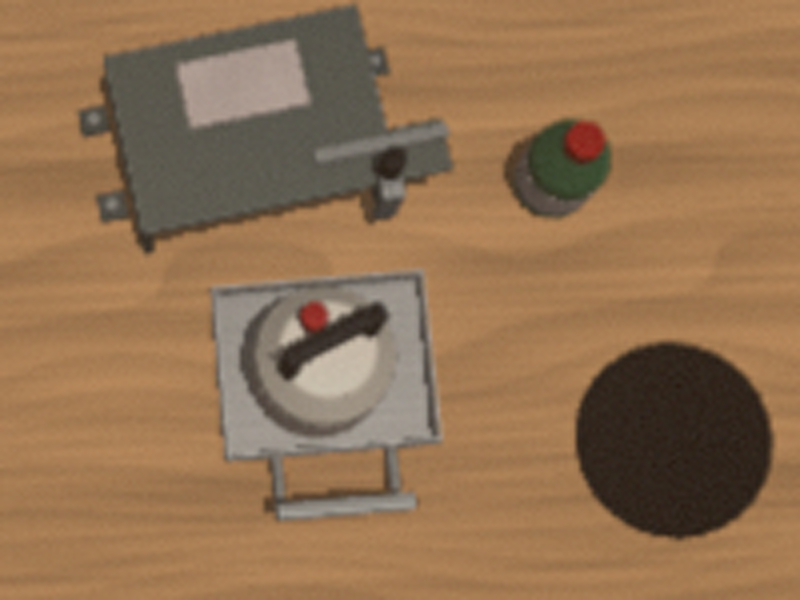

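The crop confirms the choices: tray with can and bow handle (333,340), cap at (315,315) on its +x side, mat (675,440), keeper with knob (390,160), bottle (560,170). Next are finer fits of the bay, the mat and the case angles.

```bash
cat >> h.py <<'E'
def long_axis(W,m):
    (c,s,a)=cv2.minAreaRect(W[m][:,:2].astype(np.float32))
    a=np.deg2rad(a); a=a if s[0]>s[1] else a+np.pi/2   # angle of long axis
    y=a-np.pi/2; y=(y+np.pi/2)%np.pi-np.pi/2           # yaw whose y axis is the long one
    return np.round([*c,*sorted(s),y],4)
E
python3 - <<'E'
from h import *
W=cloud("top",np.load("pics/top0.npy"));p=cv2.imread("pics/top0.png");z=W[:,:,2]
for n,b,lo,hi in(("A",(115,185,155,225),.046,.06),("B",(145,230,190,265),.046,.06),("bar",(290,222,345,250),.055,.08),("handle",(290,170,340,220),.155,.18)):
    print(n,long_axis(W,box(*b)&(z>lo)&(z<hi)))
m=box(365,185,432,255)&(p.max(2)<75);print("mat",cv2.minEnclosingCircle(W[m][:,:2].astype(np.float32)),m.sum(),np.median(z[m]))
# bay roof: hull edges, cut bracket off by y
m=box(240,100,345,180)&(z>.068)&(z<.078);m=cv2.morphologyEx(m.astype(np.uint8),cv2.MORPH_OPEN,np.ones((5,5)))>0
q=W[m][:,:2]
best=None
for th in np.arange(.1,.26,.0025):
    R=np.array([[np.cos(th),np.sin(th)],[-np.sin(th),np.cos(th)]]);r=q@R.T
    f=r[(r[:,1]>-.2+0) ]
    # sharpness of +y, back and front edges
    e=np.percentile(r,[1,99],axis=0)
    h=sum((np.histogram(r[:,k],np.arange(-1,1,.003))[0].astype(float)**2).sum() for k in(0,1))
    if best is None or h>best[0]:best=(h,th,r)
h,th,r=best
print("bay th",th,"u",np.percentile(r[:,0],[.3,1,99,99.7]),"v",np.percentile(r[:,1],[.3,1,99,99.7]))
print("v hist",[ (round(x,3),int(n)) for n,x in zip(*np.histogram(r[:,1],np.arange(-.36,.1,.01))) if n])
R=np.array([[np.cos(th),np.sin(th)],[-np.sin(th),np.cos(th)]])
for v0 in np.arange(-.34,.06,.03):
    g=r[(r[:,1]>v0)&(r[:,1]<v0+.03)]
    if len(g)>20:print(round(v0,2),np.round(np.percentile(g[:,0],[1,99]),4),len(g))
m=box(315,135,345,170)&(z>.1)&(z<.125);print("knob bayaxes",W[m][:,:2].mean(0)@R.T, "W",W[m].mean(0))
E
```

```text
A [0.5684 0.4176 0.0362 0.0678 0.3791]
B [ 0.4465  0.3115  0.0346  0.0677 -0.0479]
bar [ 0.4574 -0.1175  0.012   0.098   0.0601]
handle [ 0.5631 -0.1054  0.0141  0.074   0.4605]
mat ((0.5043515563011169, -0.37361350655555725), 0.07386015355587006) 1825 nan
bay th 0.17000000000000007 u [0.65295913 0.65451004 0.78949704 0.79126843] v [-0.31821412 -0.31174179 -0.0899864  -0.08848856]
v hist [(np.float64(-0.33), 2), (np.float64(-0.32), 28), (np.float64(-0.31), 29), (np.float64(-0.3), 28), (np.float64(-0.29), 3), (np.float64(-0.28), 59), (np.float64(-0.27), 98), (np.float64(-0.26), 124), (np.float64(-0.25), 131), (np.float64(-0.24), 139), (np.float64(-0.23), 127), (np.float64(-0.22), 125), (np.float64(-0.21), 137), (np.float64(-0.2), 137), (np.float64(-0.19), 135), (np.float64(-0.18), 140), (np.float64(-0.17), 137), (np.float64(-0.16), 118), (np.float64(-0.15), 117), (np.float64(-0.14), 148), (np.float64(-0.13), 153), (np.float64(-0.12), 148), (np.float64(-0.11), 148), (np.float64(-0.1), 146), (np.float64(-0.09), 26)]
-0.34 [0.655  0.6772] 30
-0.31 [0.6553 0.7094] 60
-0.28 [0.6578 0.785 ] 281
-0.25 [0.656 0.79 ] 397
-0.22 [0.6537 0.7907] 399
-0.19 [0.6539 0.7883] 412
-0.16 [0.6607 0.7895] 383
-0.13 [0.6529 0.7881] 449
-0.1 [0.6564 0.7875] 172
knob bayaxes [ 0.66093616 -0.27220627] W [ 0.69746111 -0.15646363  0.11035126]
```

Emit:
{"api": "send_rows", "payload": {"targets": [[1,0.034,0.031,0,0.139],[1,0.034,0.031,0,0.139],[1,0.034,0.031,0,0.139],[1,0.034,0.031,0,0.139],[1,0.034,0.031,0,0.139]], "grip_force": 45}}

```text
time: 0.6
tool_pos: [0.2859, -0.3557, 0.2265]
tool_rot: [-3.141, -0.0, 0.921]
contact_force: [1.0, 0.0, -0.1]
opening: 0.0916
grip_force: 0.0
```

Emit:
{"api": "send_rows", "payload": {"targets": [[1,0.034,0.031,0,0.139],[1,0.034,0.031,0,0.139],[1,0.034,0.031,0,0.139],[1,0.034,0.031,0,0.139],[1,0.034,0.031,0,0.139]]}}

```text
time: 1.1
tool_pos: [0.456, -0.2006, 0.2266]
tool_rot: [-3.141, -0.0, 1.617]
contact_force: [0.3, -0.9, -1.1]
opening: 0.0916
grip_force: 0.0
```

Emit:
{"api": "send_rows", "payload": {"targets": [[1,0.034,0.031,0,0.139],[1,0.034,0.031,0,0.139],[1,0.034,0.031,0,0.139],[1,0,0,0,0],[1,0,0,0,0]]}}

```text
time: 1.6
tool_pos: [0.557, -0.1084, 0.2259]
tool_rot: [-3.14, -0.001, 2.029]
contact_force: [0.2, -0.1, 0.7]
opening: 0.0917
grip_force: 0.0
```

Emit:
{"api": "send_rows", "payload": {"targets": [[1,0.006,0.003,-0.03,0],[1,0,0,-0.035,0],[1,0,0,-0.021,0],[1,0,0,0,0]]}}

```text
time: 2.0
tool_pos: [0.5601, -0.1068, 0.1377]
tool_rot: [-3.136, -0.005, 2.025]
contact_force: [0.5, 1.0, 0.2]
opening: 0.0918
grip_force: 0.0
```

Emit:
{"api": "send_rows", "payload": {"targets": [[0,0,0,0,0],[0,0,0,0,0],[0,0,0,0,0],[0,0,0,0,0],[0,0,0,0,0]]}}

```text
time: 2.5
tool_pos: [0.5632, -0.1063, 0.1414]
tool_rot: [3.141, 0.001, 2.028]
contact_force: [0.1, -0.0, 0.3]
opening: 0.0565
grip_force: 0.0
```

Emit:
{"api": "send_rows", "payload": {"targets": [[0,0,0,0,0],[0,0,0,0,0],[0,0,0,0.01,0],[0,0,0,0.02,0],[0,0,0,0,0]]}}

```text
time: 3.0
tool_pos: [0.5646, -0.1067, 0.1738]
tool_rot: [3.138, 0.004, 2.028]
contact_force: [-0.1, -0.2, -0.2]
opening: 0.0166
grip_force: 0.0
```

The fingers close at only about 70 mm/s, so I lifted before they had gripped. I'll re-open, go down and grip again with more waiting.

Emit:
{"api": "send_rows", "payload": {"targets": [[0.45,0,0,0,0],[0.45,0,0,0,0],[0.45,0,0,0,0],[0.45,0,0,0,0],[0.45,0,0,0,0]]}}

```text
time: 3.5
tool_pos: [0.5629, -0.1062, 0.1703]
tool_rot: [-3.141, -0.0, 2.028]
contact_force: [0.7, -0.7, -0.2]
opening: 0.0411
grip_force: 0.0
```

Emit:
{"api": "send_rows", "payload": {"targets": [[0.45,0,0,-0.02,0],[0.45,0,0,-0.012,0],[0.45,0,0,0,0],[0,0,0,0,0],[0,0,0,0,0]]}}

```text
time: 4.0
tool_pos: [0.5634, -0.1064, 0.1394]
tool_rot: [3.141, 0.001, 2.028]
contact_force: [-0.4, -0.0, 0.7]
opening: 0.0297
grip_force: 0.0
```

Emit:
{"api": "send_rows", "payload": {"targets": [[0,0,0,0,0],[0,0,0,0,0],[0,0,0,0,0],[0,0,0,0,0],[0,0,0,0,0]]}}

```text
time: 4.5
tool_pos: [0.5632, -0.1064, 0.1393]
tool_rot: [3.141, 0.001, 2.028]
contact_force: [-0.2, 0.4, 4.1]
opening: 0.0137
grip_force: 45.0
```

Emit:
{"api": "send_rows", "payload": {"targets": [[0,0,0,0.01,0],[0,0,0,0.02,0],[0,0,0,0.02,0],[0,0,0,0.01,0],[0,0,0,0,0]], "grip_force": 55}}

```text
time: 5.0
tool_pos: [0.5634, -0.1063, 0.1996]
tool_rot: [3.14, 0.001, 2.028]
contact_force: [1.0, 0.1, -6.7]
opening: 0.0139
grip_force: 55.0
```

Run:
```python
from h import *
c=calibration("top");K=c["intrinsics"];T=np.linalg.inv(c["world_to_cam"])
for u,v in((398.5,220),(374,220),(423,220)):
    r=T[:3,:3]@np.array([(u-K[0,2])/K[0,0],-(v-K[1,2])/K[1,1],-1]);o=T[:3,3];print(o+r*(.003-o[2])/r[2])
```

```text
[ 0.50309471 -0.37518128  0.003     ]
[ 0.50510593 -0.30109786  0.003     ]
[ 0.50108294 -0.44928554  0.003     ]
```

Emit:
{"api": "send_rows", "payload": {"targets": [[0,-0.004,-0.02,0,0],[0,-0.009,-0.04,0,0],[0,-0.009,-0.04,0,0],[0,-0.009,-0.04,0,0],[0,-0.009,-0.04,0,0]]}}

```text
time: 5.5
tool_pos: [0.5218, -0.2872, 0.197]
tool_rot: [-3.14, -0.003, 2.028]
contact_force: [0.8, 0.6, -6.4]
opening: 0.0136
grip_force: 55.0
```

Emit:
{"api": "send_rows", "payload": {"targets": [[0,-0.009,-0.04,0,0],[0,-0.006,-0.03,0,0],[0,-0.004,-0.018,0,0],[0,0,0,0,0],[0,0,0,0,0]]}}

```text
time: 6.0
tool_pos: [0.5037, -0.3733, 0.1976]
tool_rot: [-3.142, -0.003, 2.027]
contact_force: [0.3, 0.5, -6.6]
opening: 0.0131
grip_force: 55.0
```

Emit:
{"api": "send_rows", "payload": {"targets": [[0,0,0,-0.02,0],[0,0,0,-0.02,0],[0,0,0,-0.012,0],[0,0,0,-0.004,0],[0,0,0,0,0]]}}

```text
time: 6.5
tool_pos: [0.5042, -0.3735, 0.1425]
tool_rot: [-3.141, -0.001, 2.029]
contact_force: [0.3, -0.5, -5.8]
opening: 0.0133
grip_force: 55.0
```

Emit:
{"api": "send_rows", "payload": {"targets": [[0,0,0,-0.002,0],[0,0,0,-0.002,0],[0,0,0,0,0]]}}

```text
time: 6.8
tool_pos: [0.5043, -0.3746, 0.1394]
tool_rot: [3.141, 0.001, 2.028]
contact_force: [0.3, -0.4, -5.5]
opening: 0.0139
grip_force: 55.0
```

Emit:
{"api": "send_rows", "payload": {"targets": [[0,0,0,-0.002,0],[0,0,0,0,0],[0,0,0,0,0]]}}

```text
time: 7.1
tool_pos: [0.5046, -0.3749, 0.1393]
tool_rot: [3.14, 0.003, 2.028]
contact_force: [-1.6, 1.7, 5.6]
opening: 0.0136
grip_force: 55.0
```

Emit:
{"api": "send_rows", "payload": {"targets": [[0.5,0,0,0,0],[0.5,0,0,0,0],[0.5,0,0,0,0],[0.5,0,0,0,0],[0.5,0,0,0,0]]}}

```text
time: 7.6
tool_pos: [0.504, -0.3743, 0.1367]
tool_rot: [3.141, 0.0, 2.028]
contact_force: [-0.7, -0.2, -0.2]
opening: 0.0446
grip_force: 0.0
```

Emit:
{"api": "send_rows", "payload": {"targets": [[0.6,0,0,0.02,0],[0.6,0,0,0.04,0],[0.6,0,0,0.04,0],[0.6,0,0,0,0]]}}

```text
time: 8.0
tool_pos: [0.5059, -0.3761, 0.2432]
tool_rot: [3.138, 0.011, 2.028]
contact_force: [-0.0, -0.0, 1.1]
opening: 0.0551
grip_force: 0.0
```

Run:
```python
from h import *
p,d=read_camera("top");cv2.imwrite("pics/top1.png",p[:,:,::-1]);W=cloud("top",d);z=W[:,:,2]
for n,b,lo,hi in(("A",(105,185,155,225),.046,.06),("B",(145,225,200,270),.046,.06),("bar",(290,222,345,250),.055,.08)):
    print(n,long_axis(W,box(*b)&(z>lo)&(z<hi)))
m=box(360,180,440,260);print("can shoulder",rect(W,m&(z>.09)&(z<.115)), "handle",rect(W,m&(z>.15)&(z<.175)))
r=box(275,172,345,232)&(z>.015)&(z<.03);print("walls",rect(W,r))
f=box(275,172,345,232)&(z>-.005)&(z<.008)
print(observe()["tool_pos"])
```

```text
A [0.5687 0.4172 0.0354 0.0661 0.3871]
B [ 0.4462  0.3108  0.0342  0.066  -0.0577]
bar [ 0.4575 -0.1171  0.0123  0.0977  0.054 ]
can shoulder (array([ 0.5106, -0.3665]), array([0.0771, 0.0965]), 49.2, np.float64(0.1052), np.int64(599)) handle (array([ 0.5039, -0.3726]), array([0.0141, 0.073 ]), 25.9, np.float64(0.1651), np.int64(161))
walls (array([ 0.5525, -0.113 ]), array([0.163 , 0.1612]), 3.3, np.float64(0.0215), np.int64(299))
[ 0.50505556 -0.3752312   0.23998853]
```

View pics/top1.png

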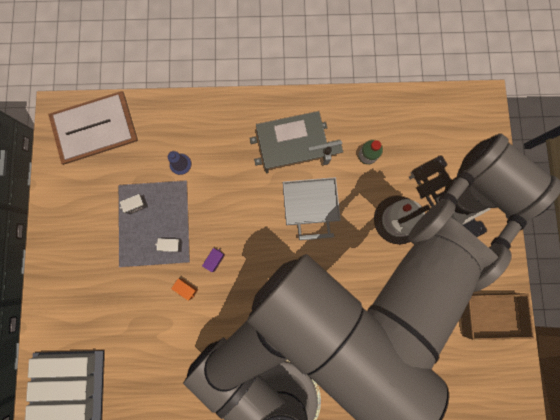

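The can stands on the mat (handle seen at (410,215), centred to within about 2 mm). The cases are unchanged at (132,204) and (168,245). Next is case B.

Emit:
{"api": "send_rows", "payload": {"targets": [[0.6,-0.004,0.046,0,-0.034],[0.6,-0.004,0.046,0,-0.034],[0.6,-0.004,0.046,0,-0.034],[0.6,-0.004,0.046,0,-0.034],[0.6,-0.004,0.046,0,-0.034]], "grip_force": 45}}

```text
time: 8.55
tool_pos: [0.4829, -0.1423, 0.2354]
tool_rot: [-3.14, -0.002, 1.856]
contact_force: [0.5, 0.5, 0.0]
opening: 0.0552
grip_force: 0.0
```

Emit:
{"api": "send_rows", "payload": {"targets": [[0.6,-0.004,0.046,0,-0.034],[0.6,-0.004,0.046,0,-0.034],[0.6,-0.004,0.046,0,-0.034],[0.6,-0.004,0.046,0,-0.034],[0.6,-0.004,0.046,0,-0.034]]}}

```text
time: 9.05
tool_pos: [0.4629, 0.0875, 0.2356]
tool_rot: [-3.14, -0.0, 1.686]
contact_force: [-0.1, 0.2, 0.5]
opening: 0.0549
grip_force: 0.0
```

Emit:
{"api": "send_rows", "payload": {"targets": [[0.6,-0.004,0.046,0,-0.034],[0.6,-0.004,0.046,-0.02,-0.034],[0.6,-0.004,0.046,-0.03,-0.034],[0.6,-0.004,0.046,-0.03,-0.034],[0.6,-0.002,0.042,-0.03,-0.034]]}}

```text
time: 9.55
tool_pos: [0.4456, 0.3032, 0.1313]
tool_rot: [-3.141, 0.001, 1.517]
contact_force: [1.0, -0.0, 0.7]
opening: 0.055
grip_force: 0.0
```

Emit:
{"api": "send_rows", "payload": {"targets": [[0.6,0,0,-0.02,0],[0.6,0,0,0,0],[0.6,0,0,0,0]]}}

```text
time: 9.85
tool_pos: [0.4464, 0.3011, 0.1128]
tool_rot: [-3.14, 0.001, 1.518]
contact_force: [0.4, -1.0, 0.5]
opening: 0.0551
grip_force: 0.0
```

Run:
```python
from h import *
s=observe();p,d=read_camera("top");W=cloud("top",d);z=W[:,:,2]
for n,b in (("A",(105,170,155,225)),("B",(145,225,200,270))):
    print(n,long_axis(W,box(*b)&(z>.046)&(z<.06)))
p,d=read_camera("wrist");cv2.imwrite("pics/w1.png",p[:,:,::-1])
```

```text
A [0.5807 0.4183 0.0227 0.0621 0.1261]
B [ 0.4448  0.2993  0.0318  0.0444 -0.022 ]
```

View pics/w1.png

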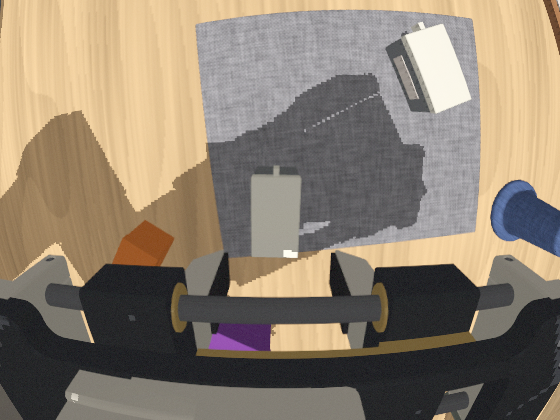

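The wrist view shows case B's lid at (275,216) ahead of the fingers, case A at (430,68), orange at (145,245), purple at (240,335) and the spool at (525,210). I'll turn the lid corners into positions.

```bash
cat >> h.py <<'E'
from scipy.spatial.transform import Rotation as Ro
def wpix(s,uv,z):
    c=calibration("wrist");K=c["intrinsics"];H=c["hand_eye"];R=Ro.from_euler("xyz",s["tool_rot"]).as_matrix();out=[]
    for u,v in uv:
        x,y=u-K[0,2],v-K[1,2];r=np.hypot(x,y);t=r/K[0,0]
        ray=np.array([np.sin(t)*x/r,-np.sin(t)*y/r,-np.cos(t)])
        o=R@H[:3,3]+s["tool_pos"];w=R@H[:3,:3]@ray;out.append(o+w*(z-o[2])/w[2])
    return np.round(out,4)
E
python3 - <<'E'
from h import *
s=observe()
print(s["tool_pos"],wpix(s,[(252,175),(301,176),(299,257),(251,257)],.053))
print(wpix(s,[(406,33),(446,23),(470,102),(434,112)],.053))
E
```

```text
[0.44756437 0.3011623  0.11435345] [[0.4313 0.3415 0.053 ]
 [0.4647 0.3391 0.053 ]
 [0.4613 0.2785 0.053 ]
 [0.4258 0.2803 0.053 ]]
[[0.5432 0.4395 0.053 ]
 [0.5768 0.4511 0.053 ]
 [0.5947 0.3922 0.053 ]
 [0.5628 0.383  0.053 ]]
```

Emit:
{"api": "send_rows", "payload": {"targets": [[0.6,0,0.009,-0.03,0],[0.6,-0.001,0,-0.04,0],[0.6,0,0,-0.025,0],[0.6,0,0,0,0],[0,0,0,0,0]]}}

```text
time: 10.45
tool_pos: [0.4469, 0.3105, 0.0197]
tool_rot: [3.14, -0.001, 1.517]
contact_force: [1.2, 0.8, 0.5]
opening: 0.0508
grip_force: 0.0
```

Emit:
{"api": "send_rows", "payload": {"targets": [[0,0,0,0,0],[0,0,0,0,0],[0,0,0,0,0],[0,0,0,0,0],[0,0,0,0,0]]}}

```text
time: 10.95
tool_pos: [0.4468, 0.311, 0.0201]
tool_rot: [3.139, -0.001, 1.518]
contact_force: [-0.7, -1.6, 6.7]
opening: 0.0339
grip_force: 45.0
```

Emit:
{"api": "send_rows", "payload": {"targets": [[0,0,0,0.02,0],[0,0,0,0.03,0],[0,0,0,0.04,0],[0,0.006,-0.02,0,0.02],[0,0.012,-0.043,0,0.02]]}}

```text
time: 11.45
tool_pos: [0.4645, 0.2494, 0.1105]
tool_rot: [3.137, -0.002, 1.563]
contact_force: [0.4, -1.6, -1.5]
opening: 0.0337
grip_force: 45.0
```

Emit:
{"api": "send_rows", "payload": {"targets": [[0,0.012,-0.043,0,0.02],[0,0.012,-0.043,0,0.02],[0,0.012,-0.043,0,0.02],[0,0.012,-0.043,0,0.01],[0,0.012,-0.043,0,0]]}}

```text
time: 11.95
tool_pos: [0.5242, 0.0309, 0.1091]
tool_rot: [3.14, 0.0, 1.628]
contact_force: [0.4, 0.2, -1.1]
opening: 0.0333
grip_force: 45.0
```

Emit:
{"api": "send_rows", "payload": {"targets": [[0,0.012,-0.043,0,0],[0,0.012,-0.043,0,0],[0,0.007,-0.022,0,0],[0,0,0,0,0],[0,0,0,0,0]]}}

```text
time: 12.45
tool_pos: [0.5545, -0.0754, 0.1085]
tool_rot: [-3.142, -0.0, 1.627]
contact_force: [-0.4, 0.3, -1.4]
opening: 0.0337
grip_force: 45.0
```

Emit:
{"api": "send_rows", "payload": {"targets": [[0,0,0,-0.03,0],[0,0,0,-0.03,0],[0,0,0,-0.018,0],[0,0,0,-0.007,0],[0,0,0,0,0]]}}

```text
time: 12.95
tool_pos: [0.5542, -0.0741, 0.0229]
tool_rot: [-3.14, -0.001, 1.629]
contact_force: [-0.1, -0.1, -0.8]
opening: 0.0336
grip_force: 45.0
```

Emit:
{"api": "send_rows", "payload": {"targets": [[0,0,0,-0.003,0],[0,0,0,0,0]]}}

```text
time: 13.15
tool_pos: [0.5554, -0.0752, 0.0212]
tool_rot: [3.14, 0.001, 1.628]
contact_force: [0.3, 0.1, -0.1]
opening: 0.0342
grip_force: 4.5
```

The grip slackened just then, with the case about 1 mm above the tray floor. I'll release it here.

Emit:
{"api": "send_rows", "payload": {"targets": [[0.55,0,0,0,0],[0.55,0,0,0,0],[0.55,0,0,0,0],[0.55,0,0,0,0]]}}

```text
time: 13.55
tool_pos: [0.555, -0.0755, 0.0206]
tool_rot: [3.141, 0.0, 1.628]
contact_force: [-0.2, 0.0, 0.3]
opening: 0.0502
grip_force: 0.0
```

Emit:
{"api": "send_rows", "payload": {"targets": [[0.6,0,0,0.02,0],[0.6,0,0,0.04,0],[0.6,0,0,0.04,0],[0.6,0,0.02,0.03,0.03],[0.6,0,0.045,0,0.03]]}}

```text
time: 14.05
tool_pos: [0.5578, -0.0126, 0.1552]
tool_rot: [3.132, 0.003, 1.685]
contact_force: [0.9, 0.4, -0.3]
opening: 0.055
grip_force: 0.0
```

Emit:
{"api": "send_rows", "payload": {"targets": [[0.6,0,0.049,0,0.03],[0.6,0,0.049,0,0.03],[0.6,0,0.049,0,0.03],[0.6,0,0.049,0,0.03],[0.6,0,0.049,0,0.03]]}}

```text
time: 14.55
tool_pos: [0.5545, 0.2366, 0.1505]
tool_rot: [3.141, 0.0, 1.839]
contact_force: [1.3, -1.0, 0.6]
opening: 0.0554
grip_force: 0.0
```

Emit:
{"api": "send_rows", "payload": {"targets": [[0.6,0,0.049,0,0.03],[0.6,0,0.049,0,0.03],[0.6,0,0,0,0.03],[0.6,0,0,0,0.02],[0.6,0,0,0,0]]}}

```text
time: 15.05
tool_pos: [0.5547, 0.3321, 0.1502]
tool_rot: [-3.141, 0.0, 1.948]
contact_force: [0.4, -0.1, 0.2]
opening: 0.0551
grip_force: 0.0
```

Run:
```python
from h import *
s=observe();print(s["tool_pos"],s["tool_rot"]);p,d=read_camera("wrist");cv2.imwrite("pics/w2.png",p[:,:,::-1])
p,d=read_camera("top");W=cloud("top",d);z=W[:,:,2];cv2.imwrite("pics/top2.png",p[:,:,::-1])
print("B in tray",long_axis(W,box(275,172,345,232)&(z>.046)&(z<.06)),"bar",long_axis(W,box(290,222,345,250)&(z>.055)&(z<.08)))
```

```text
[0.55474583 0.33205946 0.15015333] [-3.14103183e+00  3.27868275e-04  1.94758700e+00]
B in tray [ 0.5563 -0.0757  0.0353  0.064   0.0711] bar [ 0.4575 -0.1175  0.0121  0.0983  0.0582]
```

View pics/w2.png

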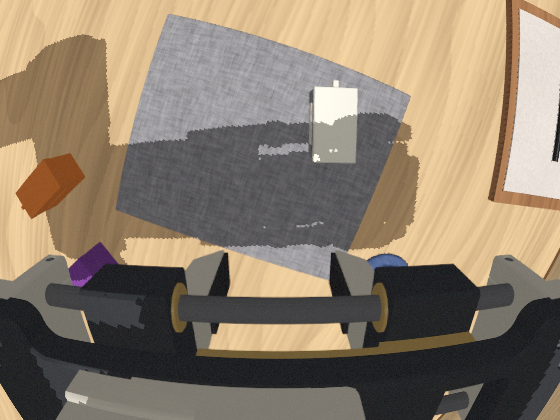

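Case B sits in the tray where it was meant to. The wrist view shows only case A left on the liner, lid corners about (316,87), (357,88), (356,163) and (316,162). The spool is at (385,262), to the right.

Run:
```python
from h import *
s=observe();c=wpix(s,[(316,87),(357,88),(356,163),(316,162)],.053);print(c,c.mean(0),s["tool_pos"])
v=(c[0]+c[1]-c[2]-c[3])[:2];print("yaw",np.arctan2(v[1],v[0])-np.pi/2)
```

```text
[[0.5437 0.4373 0.053 ]
 [0.5737 0.4498 0.053 ]
 [0.5967 0.3942 0.053 ]
 [0.5663 0.3824 0.053 ]] [0.5701   0.415925 0.053   ] [0.55510026 0.33147761 0.15044066]
yaw 0.39138057951282645
```

Emit:
{"api": "send_rows", "payload": {"targets": [[0.6,0.007,0.042,0,0.013],[0.6,0.007,0.043,0,0],[0.6,0,0,-0.045,0],[0.6,0,0,-0.045,0],[0.6,0,0,-0.03,0]]}}

```text
time: 15.65
tool_pos: [0.5679, 0.416, 0.027]
tool_rot: [-3.138, 0.001, 1.959]
contact_force: [-0.5, -0.9, -0.2]
opening: 0.0547
grip_force: 0.0
```

Emit:
{"api": "send_rows", "payload": {"targets": [[0.6,0,0,-0.01,0],[0.6,0,0,0,0],[0,0,0,0,0],[0,0,0,0,0],[0,0,0,0,0]]}}

```text
time: 16.15
tool_pos: [0.5698, 0.418, 0.0225]
tool_rot: [3.138, -0.0, 1.961]
contact_force: [-1.1, -0.9, -0.2]
opening: 0.0357
grip_force: 0.3
```

Emit:
{"api": "send_rows", "payload": {"targets": [[0,0,0,0,0],[0,0,0,0,0],[0,0,0,0,0]]}}

```text
time: 16.45
tool_pos: [0.5697, 0.418, 0.0223]
tool_rot: [3.139, -0.0, 1.961]
contact_force: [-1.3, -0.7, 5.5]
opening: 0.034
grip_force: 45.0
```

Emit:
{"api": "send_rows", "payload": {"targets": [[0,0,0,0.02,0],[0,0,0,0.03,0],[0,0,0,0.04,0],[0,0,-0.02,0,-0.03],[0,-0.001,-0.043,0,-0.03]]}}

```text
time: 16.95
tool_pos: [0.5681, 0.357, 0.1122]
tool_rot: [3.137, -0.001, 1.903]
contact_force: [0.6, -1.2, -1.0]
opening: 0.0338
grip_force: 45.0
```

Emit:
{"api": "send_rows", "payload": {"targets": [[0,-0.001,-0.043,0,-0.03],[0,-0.001,-0.043,0,-0.03],[0,-0.001,-0.043,0,-0.03],[0,-0.001,-0.043,0,-0.03],[0,-0.001,-0.043,0,-0.03]]}}

```text
time: 17.45
tool_pos: [0.5625, 0.1381, 0.1107]
tool_rot: [3.141, 0.0, 1.75]
contact_force: [-0.8, -0.3, -1.8]
opening: 0.0336
grip_force: 45.0
```

Emit:
{"api": "send_rows", "payload": {"targets": [[0,-0.001,-0.043,0,-0.03],[0,-0.001,-0.043,0,-0.03],[0,-0.001,-0.043,0,-0.03],[0,-0.001,-0.043,0,-0.03],[0,-0.001,-0.043,0,-0.003]]}}

```text
time: 17.95
tool_pos: [0.5576, -0.077, 0.1107]
tool_rot: [3.141, 0.0, 1.627]
contact_force: [0.6, -0.2, -1.5]
opening: 0.0334
grip_force: 45.0
```

Emit:
{"api": "send_rows", "payload": {"targets": [[0,0,-0.043,0,0],[0,0,-0.03,0,0],[0,0,0,0,0],[0,0,0,0,0]]}}

```text
time: 18.35
tool_pos: [0.5576, -0.1487, 0.1104]
tool_rot: [3.142, -0.0, 1.626]
contact_force: [-0.3, 0.8, -1.5]
opening: 0.0336
grip_force: 45.0
```

Emit:
{"api": "send_rows", "payload": {"targets": [[0,0,0,-0.03,0],[0,0.001,0.001,-0.03,0],[0,0,0,-0.018,0],[0,0,0,-0.008,0],[0,0,0,0,0]]}}

```text
time: 18.85
tool_pos: [0.5586, -0.146, 0.0239]
tool_rot: [-3.14, -0.001, 1.629]
contact_force: [0.6, 0.2, -1.0]
opening: 0.0337
grip_force: 45.0
```

Emit:
{"api": "send_rows", "payload": {"targets": [[0,0,0,-0.002,0],[0,0,0,0,0]]}}

```text
time: 19.05
tool_pos: [0.5593, -0.1471, 0.023]
tool_rot: [3.14, 0.001, 1.628]
contact_force: [0.8, 0.7, -1.0]
opening: 0.0339
grip_force: 45.0
```

Emit:
{"api": "send_rows", "payload": {"targets": [[0.55,0,0,-0.001,0],[0.55,0,0,0,0],[0.55,0,0,0,0],[0.55,0,0,0,0]]}}

```text
time: 19.45
tool_pos: [0.5589, -0.1475, 0.0215]
tool_rot: [3.141, 0.0, 1.628]
contact_force: [0.4, 0.9, 0.7]
opening: 0.0507
grip_force: 0.0
```

Emit:
{"api": "send_rows", "payload": {"targets": [[0.55,0,0,0.02,0],[0.55,0,0,0.04,0],[0.55,0,0,0.04,0],[0.55,-0.03,0.02,0.04,0.05],[0.55,-0.03,0.04,0.02,0.06]]}}

```text
time: 19.95
tool_pos: [0.5041, -0.0932, 0.1801]
tool_rot: [3.137, 0.003, 1.737]
contact_force: [0.2, 0.8, 0.3]
opening: 0.0509
grip_force: 0.0
```

Emit:
{"api": "send_rows", "payload": {"targets": [[0.55,-0.02,0.045,0.02,0],[0.55,-0.02,0.045,0,0],[0.55,-0.02,0.045,0,0],[0.55,0,0.03,0,0],[0.55,0,0,0,0]]}}

```text
time: 20.45
tool_pos: [0.4436, 0.0736, 0.1964]
tool_rot: [3.14, -0.001, 1.742]
contact_force: [0.5, -0.0, -0.3]
opening: 0.0506
grip_force: 0.0
```

Run:
```python
from h import *
p,d=read_camera("top");W=cloud("top",d);z=W[:,:,2];cv2.imwrite("pics/top3.png",p[:,:,::-1]);np.save("pics/top3.npy",d)
ps,ds=read_camera("scene");cv2.imwrite("pics/scene3.png",ps[:,:,::-1]);S=cloud("scene",ds);np.save("pics/scene3.npy",ds)
m=box(275,172,345,232)&(z>.046)&(z<.06);n,l=cv2.connectedComponents(m.astype(np.uint8))
for i in range(1,n):
    if (l==i).sum()>40:print("case",long_axis(W,l==i),np.median(z[l==i]))
print("bar",long_axis(W,box(290,222,345,250)&(z>.055)&(z<.08)))
for C in(W,S):
    m=(abs(C[:,:,0]-.698)<.025)&(abs(C[:,:,1]+.157)<.03)&(C[:,:,2]>.095)&(C[:,:,2]<.12);print("knob",m.sum(),np.median(C[m],0),np.min(C[m],0),np.max(C[m],0))
print(observe()["tool_pos"])
a=cv2.resize(p[110:260,230:350],(480,600),interpolation=2);b=cv2.resize(ps[150:290,130:310],(320,249));b=cv2.copyMakeBorder(b,0,600-249,0,0,0)
cv2.imwrite("pics/crop3.png",np.hstack([a,b])[:,:,::-1])
```

```text
case [ 0.5599 -0.1465  0.0345  0.0657  0.0601] 0.05344646837561817
case [ 0.5565 -0.0758  0.0354  0.0641  0.0574] 0.05378124968821596
bar [ 0.4575 -0.1172  0.012   0.0976  0.0587]
knob 42 [ 0.69632926 -0.15631432  0.11087693] [ 0.68938559 -0.16520387  0.09563497] [ 0.70649267 -0.14826778  0.11622606]
knob 56 [ 0.69862855 -0.15176703  0.10850202] [ 0.68974076 -0.16271193  0.09573032] [ 0.70692834 -0.1464349   0.11336411]
[0.44438653 0.07090481 0.19608894]
```

View pics/crop3.png

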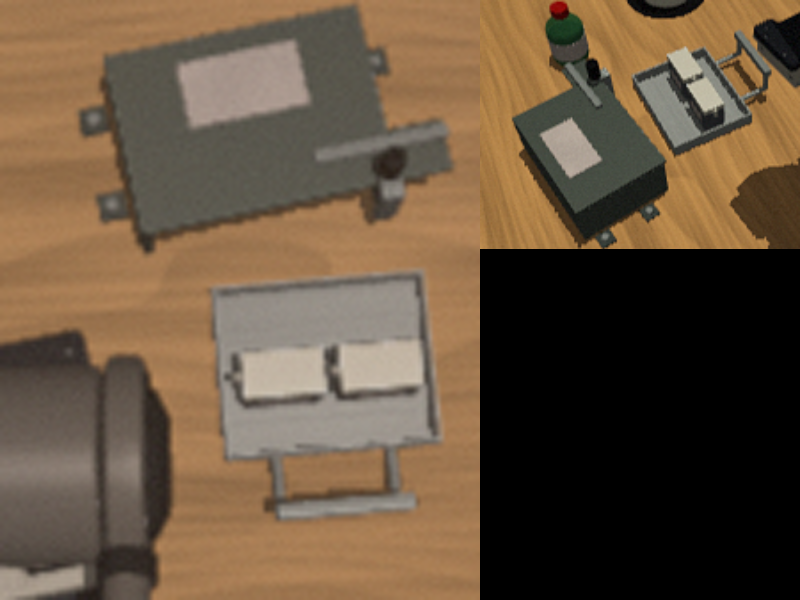

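Both cases stand in the tray, at (283,375) and (380,365) in the crop. The knob is at (390,155), and the roof corners are at (107,57), (355,8) and (150,237). I'll fit the bay from the roof corners.

Run:
```python
from h import *
c=calibration("top");K=c["intrinsics"];T=np.linalg.inv(c["world_to_cam"])
def px(u,v,z):
    r=T[:3,:3]@np.array([(u/4+230-.375-K[0,2])/K[0,0],-(v/4+110-.375-K[1,2])/K[1,1],-1]);o=T[:3,3];return (o+r*(z-o[2])/r[2])[:2]
BL,BR,FL=px(107,57,.073),px(355,8,.073),px(150,235,.073)
print(BL,BR,FL,np.linalg.norm(BL-BR),np.linalg.norm(BL-FL))
e=BL-BR;print("yaw back",np.arctan2(-e[0],e[1]));e=BL-FL;print("yaw side",np.arctan2(e[1],e[0]))
# robust: line fits on depth-roof boundary
W=cloud("top",np.load("pics/top3.npy"));z=W[:,:,2]
m=(z>.069)&(z<.077)&box(240,100,345,180);m=cv2.morphologyEx(m.astype(np.uint8),cv2.MORPH_OPEN,np.ones((3,3)))
th=.175
for it in range(3):
    R=np.array([[np.cos(th),np.sin(th)],[-np.sin(th),np.cos(th)]]);q=W[m>0][:,:2]@R.T
    B=[];F=[];L=[]
    for v in np.arange(-.26,-.11,.008):
        g=q[abs(q[:,1]-v)<.004,0]
        if len(g)>15:B.append((v,g.max()))
        if v>-.2 and len(g)>15:F.append((v,g.min()))
    for u in np.arange(.67,.78,.008):
        g=q[abs(q[:,0]-u)<.004,1]
        if len(g)>15:L.append((u,g.max()))
    sl=[np.polyfit(*np.array(x).T,1) for x in(B,F,L)]
    med=[np.median(np.array(x)[:,1]) for x in(B,F,L)]
    print(th,"slopes B,F,L",[round(float(s[0]),3) for s in sl],np.round(med,4))
    th-= (sl[0][0]+sl[1][0]-sl[2][0])/3
b=np.array([(med[0]-.074+med[1]+.065)/2,med[2]-.0965]);o=R.T@b;print("bay",b,"world",o,"th",th)
print("knob in bay",R@np.array([.698,-.156])-b,"bar",R@np.array([.4575,-.1172])-b)
```

```text
[0.79165172 0.04543841] [ 0.82474733 -0.13907888] [0.65600424 0.01696326] 0.18746186371502038 0.1386040124306513
yaw back 0.17747607039170438
yaw side 0.20691579463719062
0.175 slopes B,F,L [-0.024, -0.019, 0.011] [ 0.7897  0.6529 -0.0918]
0.1929791457134432 slopes B,F,L [0.004, -0.001, -0.009] [ 0.7862  0.6492 -0.1047]
0.18914080259442026 slopes B,F,L [0.006, 0.025, -0.005] [ 0.7872  0.65   -0.102 ]
bay [ 0.71409744 -0.1984662 ] world [ 0.73867697 -0.06066568] th 0.1769906116969086
knob in bay [-0.05787583 -0.08598625] bar [-0.2867918  -0.00266058]
```

Emit:
{"api": "send_rows", "payload": {"targets": [[0.45,0.032,-0.028,0,0.014],[0.45,0.032,-0.028,0,0],[0.45,0.032,-0.028,0,0],[0.45,0.032,-0.028,0,0],[0.45,0.032,-0.028,0,0]], "grip_force": 35}}

```text
time: 21.05
tool_pos: [0.6053, -0.0726, 0.1955]
tool_rot: [-3.141, 0.0, 1.75]
contact_force: [0.5, 0.9, -0.5]
opening: 0.0411
grip_force: 0.0
```

Emit:
{"api": "send_rows", "payload": {"targets": [[0.45,0.032,-0.029,0,0],[0.45,0.032,-0.029,-0.02,0],[0.45,0.03,-0.029,-0.02,0],[0.45,0,0,0,0],[0.45,0,0,0,0]]}}

```text
time: 21.55
tool_pos: [0.6975, -0.1587, 0.1532]
tool_rot: [-3.138, -0.002, 1.749]
contact_force: [-0.2, -1.0, -0.0]
opening: 0.0411
grip_force: 0.0
```

Emit:
{"api": "send_rows", "payload": {"targets": [[0.45,0,0.002,-0.03,0],[0.45,0,0,-0.025,0],[0.45,0,0,-0.012,0],[0.45,0,0,0,0],[0,0,0,0,0]]}}

```text
time: 22.05
tool_pos: [0.6989, -0.1545, 0.0909]
tool_rot: [3.139, 0.001, 1.752]
contact_force: [0.4, 0.2, 0.4]
opening: 0.0367
grip_force: 0.0
```

Emit:
{"api": "send_rows", "payload": {"targets": [[0,0,0,0,0],[0,0,0,0,0],[0,0,0,0,0],[0,0,0,0,0]]}}

```text
time: 22.45
tool_pos: [0.6977, -0.1548, 0.0903]
tool_rot: [-3.141, 0.001, 1.752]
contact_force: [-5.1, -0.9, 4.8]
opening: 0.0169
grip_force: 35.0
```

Emit:
{"api": "send_rows", "payload": {"targets": [[0,0.001,-0.006,0,0],[0,0.002,-0.008,0,0],[0,0.001,-0.007,0,0],[0,0,0,0,0]]}}

```text
time: 22.85
tool_pos: [0.7019, -0.1769, 0.0903]
tool_rot: [-3.141, 0.001, 1.751]
contact_force: [-4.3, -2.4, 5.6]
opening: 0.0169
grip_force: 35.0
```

Emit:
{"api": "send_rows", "payload": {"targets": [[0,0.001,-0.003,0,0],[0,0.001,-0.003,0,0],[0,0,0,0,0]]}}

```text
time: 23.15
tool_pos: [0.702, -0.1773, 0.0902]
tool_rot: [-3.137, -0.007, 1.753]
contact_force: [-12.6, 12.6, 12.2]
opening: 0.0171
grip_force: 35.0
```

Emit:
{"api": "send_rows", "payload": {"targets": [[0.45,-0.001,0.004,0,0],[0.45,0,0,0,0],[0.45,0,0,0,0],[0.45,0,0,0.04,0],[0.45,0,0,0.04,0]], "grip_force": 60}}

```text
time: 23.65
tool_pos: [0.7027, -0.1776, 0.1681]
tool_rot: [-3.139, -0.002, 1.751]
contact_force: [0.9, 0.3, 0.1]
opening: 0.0413
grip_force: 0.0
```

Emit:
{"api": "send_rows", "payload": {"targets": [[0.45,-0.041,0.01,0,-0.03],[0.45,-0.041,0.01,0,-0.03],[0.45,-0.041,0.01,0,-0.03],[0.45,-0.041,0.01,0,-0.032],[0.45,-0.041,0.01,0,0]]}}

```text
time: 24.15
tool_pos: [0.4969, -0.1273, 0.169]
tool_rot: [3.141, 0.001, 1.628]
contact_force: [-0.6, 0.4, 1.0]
opening: 0.0411
grip_force: 0.0
```

Emit:
{"api": "send_rows", "payload": {"targets": [[0.45,-0.039,0.007,0,0],[0.45,0,0,-0.04,0],[0.45,0,0,-0.04,0],[0.45,0,0,0,0],[0.45,0,0,0,0]]}}

```text
time: 24.65
tool_pos: [0.4596, -0.1207, 0.0893]
tool_rot: [-3.141, -0.0, 1.629]
contact_force: [1.0, -0.1, 1.0]
opening: 0.0411
grip_force: 0.0
```

Emit:
{"api": "send_rows", "payload": {"targets": [[0.45,-0.002,0.003,-0.03,0],[0.45,0,0,-0.019,0],[0.45,0,0,0,0],[0,0,0,0,0],[0,0,0,0,0]]}}

```text
time: 25.15
tool_pos: [0.4587, -0.1179, 0.0416]
tool_rot: [3.138, 0.002, 1.63]
contact_force: [0.4, 0.6, -0.6]
opening: 0.0297
grip_force: 0.0
```

Emit:
{"api": "send_rows", "payload": {"targets": [[0,0,0,0,0],[0,0,0,0,0],[0,0,0,0,0],[0,0,0,0,0],[0,0,0,0,0]]}}

```text
time: 25.65
tool_pos: [0.4574, -0.1175, 0.0406]
tool_rot: [3.141, 0.0, 1.63]
contact_force: [-2.5, 0.7, 6.3]
opening: 0.0117
grip_force: 60.0
```

Emit:
{"api": "send_rows", "payload": {"targets": [[0,0,0.001,0,0.02],[0,0,0.001,0,0.035],[0,0,0.001,0,0.035],[0,0,0.001,0,0.035],[0,0,0,0,0]]}}

```text
time: 26.15
tool_pos: [0.4584, -0.114, 0.0406]
tool_rot: [3.139, 0.002, 1.755]
contact_force: [1.2, -1.9, 3.9]
opening: 0.0111
grip_force: 60.0
```

Emit:
{"api": "send_rows", "payload": {"targets": [[0,0,0,0,0],[0,0.004,0.001,0,0],[0,0.01,0.002,0,0],[0,0.01,0.002,0,0],[0,0,0,0,0]]}}

```text
time: 26.65
tool_pos: [0.4808, -0.108, 0.0405]
tool_rot: [-3.14, -0.001, 1.755]
contact_force: [-4.8, -0.4, 11.4]
opening: 0.0109
grip_force: 60.0
```

Run:
```python
from h import *
s=observe();print(s["tool_pos"],s["tool_rot"],s["contact_force"])
p,d=read_camera("top");pw,_=read_camera("scene")
a=cv2.resize(p[110:260,230:350],(480,600),interpolation=2);b=cv2.resize(pw[150:290,130:310],(320,249));b=cv2.copyMakeBorder(b,0,600-249,0,0,0)
cv2.imwrite("pics/crop4.png",np.hstack([a,b])[:,:,::-1])
```

```text
[ 0.48078102 -0.10800878  0.04045243] [-3.13987228e+00 -6.72615139e-04  1.75476296e+00] [-4.83600968 -0.3848337  11.41919077]
```

View pics/crop4.png

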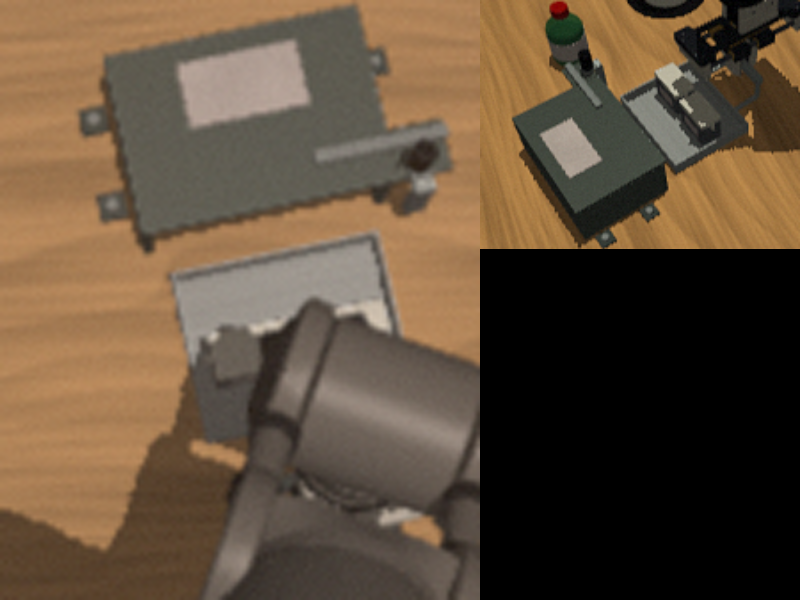

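The keeper is open, its tongue at (415,195) outside the bay's edge. The tray's rear edge runs from (172,273) to (377,236). I'll check how well it lines up.

Run:
```python
from h import *
c=calibration("top");K=c["intrinsics"];T=np.linalg.inv(c["world_to_cam"])
def px(u,v,z):
    r=T[:3,:3]@np.array([(u/4+230-.375-K[0,2])/K[0,0],-(v/4+110-.375-K[1,2])/K[1,1],-1]);o=T[:3,3];return (o+r*(z-o[2])/r[2])[:2]
a,b=px(172,273,.022),px(377,236,.022);e=a-b;print("rear",a,b,np.linalg.norm(e),"yaw",np.arctan2(-e[0],e[1]))
f,g=px(145,238,.073),px(388,188,.073);e=f-g;print("front roof",f,g,np.linalg.norm(e),"yaw",np.arctan2(-e[0],e[1]))
th=.18;R=np.array([[np.cos(th),np.sin(th)],[-np.sin(th),np.cos(th)]])
print("bay y of mids: tray",R@((a+b)/2),"bay",R@((f+g)/2),"back mid",R@((px(107,57,.073)+px(357,8,.073))/2))
```

```text
rear [0.63921766 0.00181441] [ 0.66374153 -0.15432702] 0.15805558759569172 yaw 0.15578918584597282
front roof [0.65387013 0.02063627] [ 0.68649748 -0.15709285] 0.18069915283740248 yaw 0.18155752431875513
bay y of mids: tray [ 0.62730195 -0.1916584 ] bay [ 0.64714123 -0.1871087 ] back mid [ 0.78660776 -0.19148119]
```

Emit:
{"api": "send_rows", "payload": {"targets": [[0,0,0,0,0.016],[0,0.005,0.001,0,0],[0,0.01,0.002,0,0],[0,0.012,0.002,0,0],[0,0.012,0.002,0,0]]}}

```text
time: 27.25
tool_pos: [0.5178, -0.101, 0.0405]
tool_rot: [-3.136, -0.002, 1.771]
contact_force: [-12.2, -2.4, 17.2]
opening: 0.0113
grip_force: 60.0
```

Emit:
{"api": "send_rows", "payload": {"targets": [[0,0.012,0.002,0,0],[0,0.012,0.002,0,0],[0,0.012,0.002,0,0],[0,0.012,0.002,0,0],[0,0.01,0.002,0,0]]}}

```text
time: 27.75
tool_pos: [0.5764, -0.0911, 0.0406]
tool_rot: [-3.137, -0.001, 1.771]
contact_force: [-10.5, -2.2, 17.2]
opening: 0.0117
grip_force: 60.0
```

Emit:
{"api": "send_rows", "payload": {"targets": [[0,0.01,0.002,0.001,0],[0,0.01,0.002,0.001,0],[0,0.01,0.002,0,0],[0,0.008,0.0015,0,0],[0,0,0,0,0]]}}

```text
time: 28.25
tool_pos: [0.6166, -0.0833, 0.041]
tool_rot: [-3.141, -0.001, 1.771]
contact_force: [1.6, -0.1, -3.1]
opening: 0.0114
grip_force: 60.0
```

Emit:
{"api": "send_rows", "payload": {"targets": [[0,0.006,0.001,0,0],[0,0.005,0.001,0,0],[0,0,0,0,0]]}}

```text
time: 28.55
tool_pos: [0.6279, -0.0817, 0.0417]
tool_rot: [3.141, 0.0, 1.771]
contact_force: [0.7, -0.0, -4.0]
opening: 0.0114
grip_force: 60.0
```

Emit:
{"api": "send_rows", "payload": {"targets": [[0,0.003,0.0005,0,0],[0,0.002,0.0005,0,0],[0,0,0,0,0]]}}

```text
time: 28.85
tool_pos: [0.6297, -0.0802, 0.0411]
tool_rot: [-3.136, -0.003, 1.771]
contact_force: [-8.7, 1.3, 0.2]
opening: 0.0114
grip_force: 60.0
```

Emit:
{"api": "send_rows", "payload": {"targets": [[0,0.002,0,0,0],[0,0.002,0,0,0],[0,0,0,0,0],[0,0,0,0,0]]}}

```text
time: 29.25
tool_pos: [0.6296, -0.0797, 0.0406]
tool_rot: [-3.127, -0.006, 1.771]
contact_force: [-22.8, 2.3, 7.2]
opening: 0.0113
grip_force: 60.0
```

Emit:
{"api": "send_rows", "payload": {"targets": [[0,-0.005,0,0,0],[0.45,0,0,0,0],[0.45,0,0,0,0],[0.45,0,0,0,0],[0.45,0,0,0,0]], "grip_force": 35}}

```text
time: 29.75
tool_pos: [0.632, -0.0809, 0.0423]
tool_rot: [3.14, 0.001, 1.771]
contact_force: [0.5, 0.2, 0.1]
opening: 0.0386
grip_force: 0.0
```

Emit:
{"api": "send_rows", "payload": {"targets": [[0.45,0,0,0,0],[0.45,0,0,0.03,0],[0.45,0,0,0.04,0],[0.45,0,0,0.04,0],[0.45,0,0,0.03,0]]}}

```text
time: 30.25
tool_pos: [0.632, -0.0809, 0.1848]
tool_rot: [3.139, 0.001, 1.771]
contact_force: [0.0, -1.4, -0.4]
opening: 0.0413
grip_force: 0.0
```

Emit:
{"api": "send_rows", "payload": {"targets": [[0.45,-0.04,0.03,0,0],[0.45,-0.04,0.03,0,0],[0.45,-0.04,0.03,0,0],[0.45,-0.04,0.03,0,0],[0.45,0,0,0,0]]}}

```text
time: 30.75
tool_pos: [0.466, 0.0421, 0.1817]
tool_rot: [-3.138, -0.002, 1.774]
contact_force: [0.2, -0.7, -0.3]
opening: 0.0414
grip_force: 0.0
```

Run:
```python
from h import *
s=observe();print(s["tool_pos"],s["tool_rot"])
p,d=read_camera("top");W=cloud("top",d);z=W[:,:,2];ps,ds=read_camera("scene")
print("bar",long_axis(W,box(275,180,345,232)&(z>.055)&(z<.07)))
m=(abs(W[:,:,0]-.702)<.03)&(abs(W[:,:,1]+.177)<.03)&(z>.095)&(z<.12);print("knob",m.sum(),np.median(W[m],0))
a=cv2.resize(p[110:260,230:350],(480,600),interpolation=2);b=cv2.resize(ps[150:290,130:310],(320,249));b=cv2.copyMakeBorder(b,0,600-249,0,0,0)
cv2.imwrite("pics/crop5.png",np.hstack([a,b])[:,:,::-1])
```

```text
[0.46601571 0.04214722 0.18168014] [-3.13762889e+00 -2.05925655e-03  1.77402342e+00]
bar [ 0.6189 -0.053   0.0067  0.0384  0.0045]
knob 42 [ 0.69985471 -0.17891839  0.11176557]
```

View pics/crop5.png

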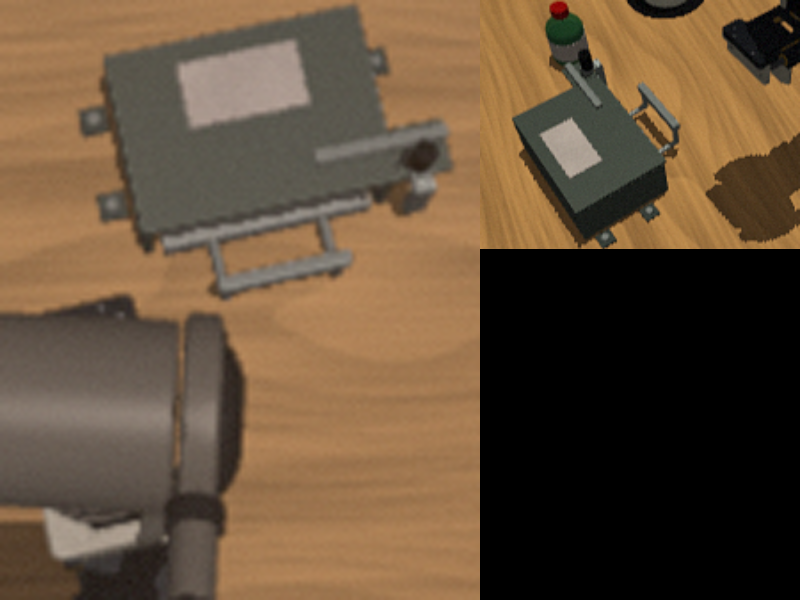

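The tray sits home: its front wall runs (165,243)–(370,203) along the mouth, with the bar parallel to it. The keeper knob is at (420,155), still open. Now I'll close it.

Emit:
{"api": "send_rows", "payload": {"targets": [[0.45,0.034,-0.031,0,-0.018],[0.45,0.034,-0.031,0,0],[0.45,0.034,-0.031,0,0],[0.45,0.034,-0.031,0,0],[0.45,0.034,-0.031,0,0]]}}

```text
time: 31.35
tool_pos: [0.6436, -0.1188, 0.1815]
tool_rot: [3.14, 0.001, 1.751]
contact_force: [0.1, 0.5, 0.2]
opening: 0.0411
grip_force: 0.0
```

Emit:
{"api": "send_rows", "payload": {"targets": [[0.45,0.034,-0.031,0,0],[0.45,0.032,-0.033,-0.02,0],[0.45,0,0,-0.01,0],[0.45,0,0,0,0],[0.45,0,0,0,0]]}}

```text
time: 31.85
tool_pos: [0.7072, -0.1798, 0.152]
tool_rot: [3.141, -0.0, 1.753]
contact_force: [0.3, 0.2, -0.1]
opening: 0.0413
grip_force: 0.0
```

Emit:
{"api": "send_rows", "payload": {"targets": [[0.45,-0.005,0.002,-0.03,0],[0.45,0,0,-0.02,0],[0.45,0,0,-0.012,0],[0.45,0,0,0,0],[0,0,0,0,0]]}}

```text
time: 32.35
tool_pos: [0.703, -0.1776, 0.0919]
tool_rot: [3.139, 0.001, 1.753]
contact_force: [-0.7, -0.6, 0.7]
opening: 0.037
grip_force: 0.0
```

Emit:
{"api": "send_rows", "payload": {"targets": [[0,0,0,0,0],[0,0,0,0,0],[0,0,0,0,0],[0,0,0,0,0]]}}

```text
time: 32.75
tool_pos: [0.7021, -0.178, 0.0911]
tool_rot: [3.141, 0.001, 1.753]
contact_force: [-3.6, 0.0, 5.5]
opening: 0.0171
grip_force: 35.0
```

Emit:
{"api": "send_rows", "payload": {"targets": [[0,-0.001,0.006,0,0],[0,-0.002,0.01,0,0],[0,-0.002,0.01,0,0],[0,-0.002,0.01,0,0],[0,0,0,0,0]]}}

```text
time: 33.25
tool_pos: [0.695, -0.1409, 0.0911]
tool_rot: [3.141, 0.0, 1.754]
contact_force: [-4.0, 1.3, 6.8]
opening: 0.0171
grip_force: 35.0
```

Emit:
{"api": "send_rows", "payload": {"targets": [[0,-0.001,0.005,0,0],[0,0,0.003,0,0],[0,0,0.002,0,0],[0,0,0,0,0]]}}

```text
time: 33.65
tool_pos: [0.6937, -0.1337, 0.0911]
tool_rot: [-3.141, 0.003, 1.752]
contact_force: [-5.9, -5.5, 6.1]
opening: 0.0169
grip_force: 35.0
```

Emit:
{"api": "send_rows", "payload": {"targets": [[0.45,0,0,0,0],[0.45,0,0,0,0],[0.45,0,0,0,0],[0.45,0,0,0,0],[0.45,0,0,0.02,0]]}}

```text
time: 34.15
tool_pos: [0.6925, -0.131, 0.1067]
tool_rot: [-3.136, -0.003, 1.753]
contact_force: [-0.3, -0.2, -0.6]
opening: 0.0413
grip_force: 0.0
```

Emit:
{"api": "send_rows", "payload": {"targets": [[0.45,0,0,0.04,0],[0.45,0,0,0.04,0],[0.45,-0.03,0.03,0.02,0],[0.45,-0.04,0.03,0,0],[0.45,-0.04,0.03,0,0]]}}

```text
time: 34.65
tool_pos: [0.5832, -0.0408, 0.2104]
tool_rot: [3.14, 0.0, 1.753]
contact_force: [0.9, -0.2, -0.4]
opening: 0.0415
grip_force: 0.0
```

Emit:
{"api": "send_rows", "payload": {"targets": [[0.45,-0.04,0.03,0,0],[0.45,-0.04,0.03,0,0],[0.45,-0.03,0.03,0,0],[0.45,0,0,0,0],[0.45,0,0,0,0]]}}

```text
time: 35.15
tool_pos: [0.4744, 0.0489, 0.2106]
tool_rot: [3.14, 0.0, 1.755]
contact_force: [0.7, -1.0, -0.4]
opening: 0.0409
grip_force: 0.0
```

Run:
```python
from h import *
p,d=read_camera("top");W=cloud("top",d);z=W[:,:,2];ps,ds=read_camera("scene")
m=(abs(W[:,:,0]-.695)<.03)&(abs(W[:,:,1]+.135)<.03)&(z>.1)&(z<.12);print("knob",m.sum(),np.median(W[m],0))
print("handle",rect(W,box(360,180,440,260)&(z>.15)&(z<.175)))
a=cv2.resize(p[110:260,230:430],(480,360),interpolation=2);b=cv2.resize(ps[120:290,130:310],(320,302));b=cv2.copyMakeBorder(b,0,58,0,0,0)
cv2.imwrite("pics/crop6.png",np.hstack([a,b])[:,:,::-1])
```

```text
knob 36 [ 0.6919453  -0.13403278  0.11269112]
handle (array([ 0.5045, -0.3736]), array([0.0141, 0.0737]), 26.0, np.float64(0.165), np.int64(162))
```

View pics/crop6.png

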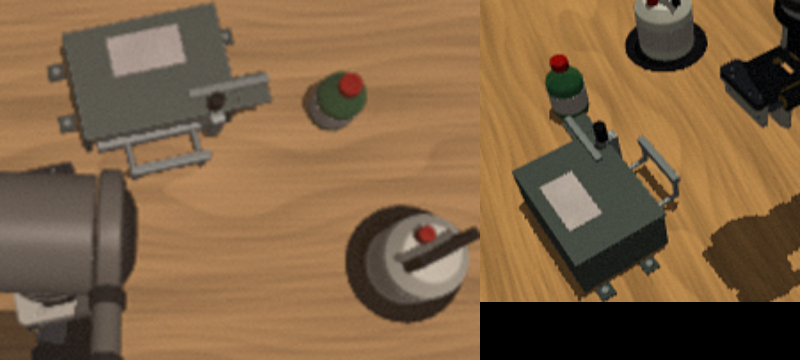

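The keeper is shut: its knob at (215,100) has travelled the full 45 mm. The tray is home, and the can stands on the mat at (410,260).

```bash
python3 -c "
from cell import *
print(hand_in())"
```

```text
the job is handed in; nothing more can be done
None
```

I handed the job in at about 35 s: the oil can stands on the mat, both cases (only two were present) are in the tray, the tray is home against the bay's back, and the keeper is shut; I could not see the cases once inside the bay, and the hand-in gave no verdict.

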